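# Dock a work pallet and draw it home with the cam lock

### The job

One of the two bearing pallets is already locked to its dock; the other still stands back from it with its cam lock open. Slide that pallet up to the cam by its handle so that its headed stud enters the mouth of the cam's slot, then turn the cam clockwise by its grip bar as far as it goes, so that the slot draws the pallet tight against the stops. Leave the locked one as it is.

Things in the scene. Friction and masses are not known exactly. Their poses are not given: they have to be found in the camera images.
- open_pallet_handle (a point): Middle of the level round handle bar (12 mm thick, 68 mm long along y, 80 mm above the bench) of the undocked pallet, an aluminium plate with a ball bearing (top at 46 mm) behind the bar. It slides only along this frame's +x, towards the cam, with about 3 N. Level distance to the cam axis: 112 to 127 mm at the start, 96 mm when its stud meets the open cam's hub, 85 mm home.
- open_cam_grip (a point): Point on the upright turning axis of the open cam, in the middle of its dark steel grip bar: 60 mm long (frame's x), 12 mm thick (y), from 64 to 106 mm above the bench, this point at 88 mm. The frame turns with the cam. Under it is a 104 mm steel disc (top at 44 mm) with a curved slot. Open: the bar points at the pallet; locked: it stands across.
- open_cam (a joint): Turn of that cam in rad, growing clockwise seen from above: 0 to 0.12 at the start (open), end stop at 1.40. Between 0.3 and 1.1 its slot draws in the pallet's upright headed stud (head 16 mm, top at 53 mm, 59 mm ahead of the handle), if the stud is in the mouth. Turns stiffly (0.15 N m) and stays where it is left.
- locked_cam_bar_end (a point): End of the grip bar of the other cam, which is already locked (28 mm from that cam's axis, 88 mm above the bench). Its dock and pallet are alike; to be left alone.

How it is judged:
By the outcome, as a careful person would: the job done as asked, in the order asked, and still so for the second after the job is handed in, with the robot touching nothing.
It also fails if it takes over 48 s, if anything falls off the work surface, if the arm or the gripper's body presses on something with over 40 N, if the wrist force passes 120 N, or if a joint passes its speed limit or range.

### The arm

A 7-joint arm with a two-finger parallel gripper is mounted at the origin on a cart in front of the work surface, level with it; the furniture and walls round the work are solid. World frame = base frame: x ahead of the robot, y to its left, z up, the work surface at z = 0. Lengths are in m, angles in rad, forces in N, time in s.
With the tool pointing down it reaches from about 0.4 to 0.925 m from the base axis. Payload 5.6 kg.
Tool frame: the origin (TCP) lies on the front face of the gripper's body, between the roots of the fingers; the fingertips stand 73 mm ahead of it and the grasp point (between the pads) lies 54 mm ahead of it (r.nose_length is the distance from the TCP to the fingertips, in m); y points along the fingers, x is the direction in which the jaws open and shut, and the axes are right-handed (so a half turn about y gives the same grasp; the last joint's range is limited). The gripper opens to 85 mm and grips with 20 to 120 N. Pads are 22 mm wide; open, the fingers measure 114 mm over their backs; the gripper's body (76 mm by 85 mm) begins 54 mm behind the grasp point. The pads swing forward as they close: fully open they stand 13 mm farther back than shut.
Start: joints at [-1.248, 0.468, -0.012, 1.603, 0.006, 1.071, -0.056], TCP at [0.233, 0.607, 0.304] pointing down, gripper open.
Joint ranges: [-2.53, 2.53], [-0.31, 2.02], [-1.57, 1.55], [0.28, 2.44], [-1.29, 4.43], [0.15, 1.84], [-2.92, 2.92]. Speed limits (rad/s): [2.57, 2.57, 3.14, 3.14, 3.14, 3.14, 3.14].

### API

Orientations are given as a 3x3 rotation matrix whose columns are the frame's x, y, z axes.
In Python, from station import r gives the robot as it stands.
- The arm moves only by the tool move_arm, never from a script. Its argument "commands" is a list of rows, each an object with "offset": the shift along the tool's x, y, z in m, a list of three; "turn": the turn about the tool's y in degrees. A call has exactly 5 rows; each row shifts and turns the commanded pose from where the row before left it, along the tool's axes as they then stand; what a row does not reach is not made up. A row lasts 1/8 s, in which the tool goes at most 62.5 mm and 10.7 degrees, less where a joint would pass 70% of its speed; a pose out of reach is approached as far as the arm can. A call is refused whole if a number of a shift passes 0.0625 or a number of a turn 10.7, either way. A call with a gripper value outside its range is refused whole. "gripper" is the closure, from -1 (fully open) to 1 (shut), set as the call begins (left out, the last holds). The fingers move at their own pace and stop on an object; "newtons" is the grip in N (left out, the last holds). Time passes only in rows, so rows that do not move let the fingers close, or fill a call up. It gives the time, the measured TCP pose, the force and the opening at its end, in the units of the state.
- r.sense(): the state, without advancing time (a new reading comes with each control period).
- r.read_camera(name): name is "side" or "top" or "wrist"; returns the picture (420x560x3 uint8, red, green, blue); there is no depth.
- r.camera_info(name): a dict with "vertical_fov" (degrees; the focal length in pixels is half the picture's height over the tangent of half this angle, whatever the lens; pixels are square), "cx", "cy" (the principal point, pixels), "dist" ([k1, k2, p1, p2, k3] as OpenCV has them; the pictures are not rectified), "xyz" and "orientation" of the camera in the world; the wrist camera has in their place "hand_eye" (4x4, takes a point from camera to tool coordinates, whose origin is the TCP and whose axes are the tool frame's). Camera axes: x right, y up, looking along -z (the intrinsics and any distortion apply to the point x, -y, -z); pixel columns grow to the right and rows downward; lengths in m; the calibration is good to about 2 mm. A picture is of the moment at which its call begins: read the wrist's pose just before it. camera_info takes no time and is no camera call.
- r.hand_in(): hands the job in, once; it reports no verdict.
Trained networks look in the newest picture that a camera, given by its name, has taken for a name from the list of things; names that differ only in an ending like _2 or _b are one class to them, and where a whole thing is asked for, a point or a joint stands for the part that bears it (a point fixed in the world has none). Each returns a list of dicts, best first, with "confidence" (0 to 1); they miss things now and then, are a little off and sometimes report something else, mostly with a low value. They report only what shows in the picture. A call takes as long as a camera call.
- r.find_in(camera, query): "at" ([row, column] in pixels, amid what is visible of it).
- r.cut_out(camera, query): "region" (420x560 bool, what is visible of it) and "at" ([row, column] in pixels, amid what is visible of it).
The state is a dict: "time_s": time; "joint_positions": joint angles; "joint_vel": joint speeds; "joint_torque": joint torques, N m; "position": TCP position; "tool_rot": TCP orientation; "contact_force": force on the tool from outside, world axes, zero at the start; "ft_torque": the same for the moment, N m; "grip_width": opening from 0.0 (shut) to 1.0 (fully open).
Only numpy, scipy, OpenCV 4.12 (cv2) and the standard library are available. Lean on these libraries where they do the work, as an engineer would, in place of code of your own. Each camera call takes 0.05 s, during which the arm holds its last target.

## Working session

There is one attempt and no reset: what is moved stays moved. The work goes in short steps, Python scripts to look and compute and a tool call to move; the robot and the scene stay as the last step left them, time stands still between calls to the robot, and variables do not carry over. Pictures are saved under pics/ and viewed, and the job is handed in when it is done.

Besides the shell and the picture viewer there is one more tool, called after ">>>" by a JSON object that holds its "method" and its "body", one argument or row to a line. move_arm: Moves the arm, as the interface text tells. Its arguments: {"type":"object","properties":{"commands":{"type":"array","items":{"type":"object","properties":{"offset":{"type":"array","items":{"type":"number"}},"turn":{"type":"number"}}}},"gripper":{"type":"number"},"newtons":{"type":"number"}},"required":["commands"]}

```bash
ls; mkdir -p pics
cat > h.py <<'E'
import numpy as np, cv2
from station import r
def K(name):
    i=r.camera_info(name); f=210/np.tan(np.radians(i["vertical_fov"])/2)
    return i,np.array([[f,0,i["cx"]],[0,f,i["cy"]],[0,0,1]]),np.array(i["dist"],float)
def pose(name,s=None):
    i,k,d=K(name)
    if "hand_eye" in i:
        s=s or r.sense(); T=np.eye(4);T[:3,:3]=s["tool_rot"];T[:3,3]=s["position"]
        W=T@np.array(i["hand_eye"]); return k,d,W[:3,:3],W[:3,3]
    return k,d,np.array(i["orientation"]),np.array(i["xyz"])
def ray(name,rc,s=None):
    k,d,R,t=pose(name,s)
    p=cv2.undistortPoints(np.array([[[rc[1],rc[0]]]],float),k,d)[0,0]
    return t,R@np.array([p[0],-p[1],-1.])
def atz(name,rc,z,s=None):
    t,v=ray(name,rc,s); return t+v*(z-t[2])/v[2]
def proj(name,P,s=None):
    k,d,R,t=pose(name,s); c=(np.atleast_2d(P)-t)@R; c=c*[1,-1,-1]
    q=cv2.projectPoints(c,np.zeros(3),np.zeros(3),k,d)[0][:,0]; return q[:,::-1]
def save(name,fn):
    im=r.read_camera(name); cv2.imwrite("pics/"+fn,im[:,:,::-1]); return im
E
python3 - <<'E'
from h import *
s=r.sense(); print(s)
for c in ("side","top","wrist"):
    save(c,c+"0.png"); print(c,r.camera_info(c))
    for q in ("open_pallet_handle","open_cam_grip","locked_cam_bar_end","open_cam"):
        for d in r.find_in(c,q): 
            z={"open_pallet_handle":.08,"open_cam_grip":.088,"locked_cam_bar_end":.088,"open_cam":.044}[q]
            print(c,q,d, atz(c,d["at"],z).round(4))
E
```

```text
pics
{'time_s': 0.0, 'joint_positions': array([-1.24802171,  0.46840768, -0.01162611,  1.60370662,  0.00601897,
        1.07141767, -0.05627821]), 'joint_vel': array([ 5.89985522e-04,  5.13349945e-04, -5.49326498e-04,  5.13662443e-05,
        2.98368747e-04, -1.97455454e-03, -2.14189802e-03]), 'joint_torque': array([-3.66458717e-04, -5.32398283e+01,  2.08557188e-02, -2.51303834e+01,
        1.12847186e-02,  7.93187792e-03, -5.65793897e-06]), 'position': array([0.23236705, 0.60654059, 0.30288409]), 'tool_rot': array([[ 3.57683313e-01, -5.51795642e-04, -9.33842783e-01],
       [ 9.33841013e-01, -1.82310967e-03,  3.57683713e-01],
       [-1.89986612e-03, -9.99998186e-01, -1.36806507e-04]]), 'contact_force': array([-1.09239439, -0.35087962,  0.01093681]), 'ft_torque': array([0.00851104, 0.03154368, 0.00027626]), 'grip_width': 0.9983673143702265}
side {'vertical_fov': 53.66475047679195, 'cx': 283.2072952788229, 'cy': 210.0971596262926, 'dist': array([-0.0736961,  0.       ,  0.       ,  0.       ,  0.       ]), 'xyz': array([0.60794286, 0.67655192, 0.59512349]), 'orientation': array([[-0.
[... 1040 characters left out ...]
 ]
top locked_cam_bar_end {'at': [193.1, 336.0], 'confidence': 0.6} [ 0.6216 -0.1118  0.088 ]
top open_cam {'at': [180.0, 201.1], 'confidence': 0.8} [0.6485 0.1626 0.044 ]
wrist {'vertical_fov': 64.02799947060112, 'cx': 285.4549324362595, 'cy': 208.28180421726867, 'dist': array([-0.06776817,  0.        ,  0.        ,  0.        ,  0.        ]), 'hand_eye': array([[ 9.99999458e-01, -1.03888467e-03, -6.96644403e-05,
        -7.25837396e-05],
       [ 2.15175669e-04,  2.71656913e-01, -9.62394137e-01,
        -7.00285768e-02],
       [ 1.01874134e-03,  9.62393601e-01,  2.71656989e-01,
         6.84890014e-02],
       [ 0.00000000e+00,  0.00000000e+00,  0.00000000e+00,
         1.00000000e+00]])}
```

View pics/side0.png

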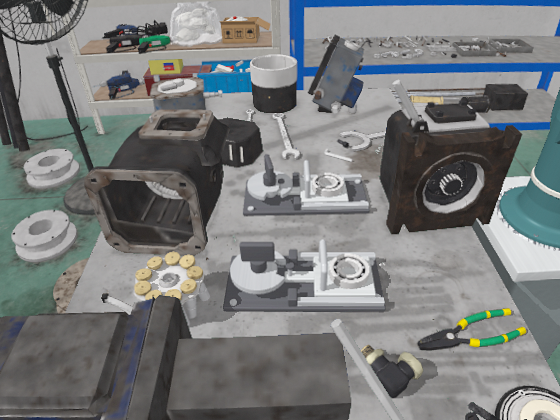

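View pics/top0.png

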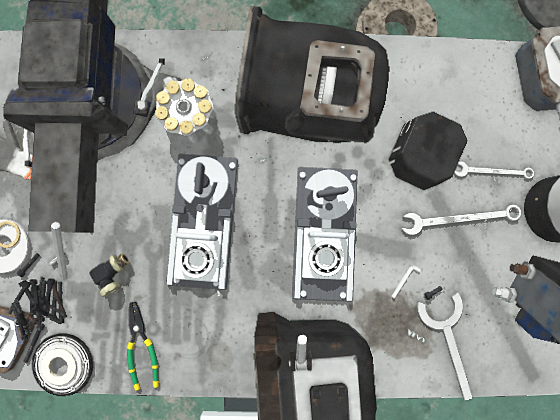

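View pics/wrist0.png

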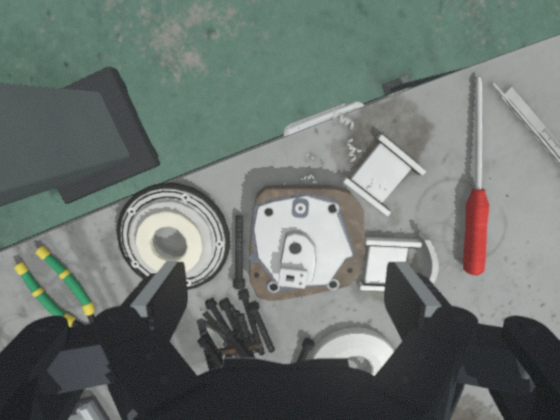

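Run:
```python
import cv2
a=cv2.imread("pics/side0.png")[225:320,215:395]; cv2.imwrite("pics/side0z.png",cv2.resize(a,None,fx=4.4,fy=4.4,interpolation=cv2.INTER_CUBIC))
a=cv2.imread("pics/top0.png")[145:305,160:250]; cv2.imwrite("pics/top0z.png",cv2.resize(a,None,fx=3.7,fy=3.7,interpolation=cv2.INTER_CUBIC))
```

```text
(no output)
```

View pics/side0z.png

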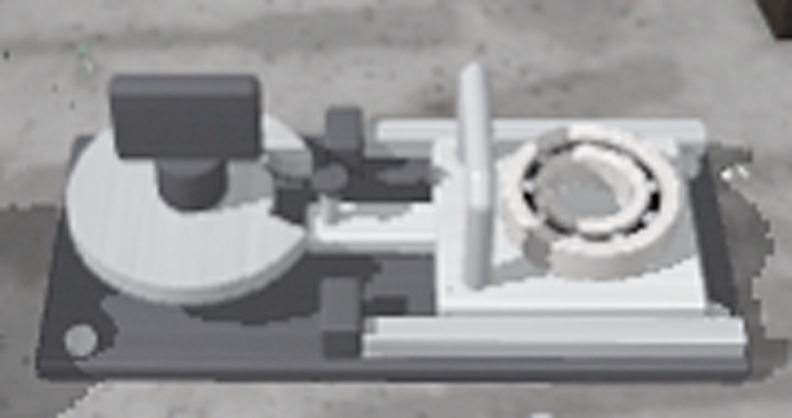

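View pics/top0z.png

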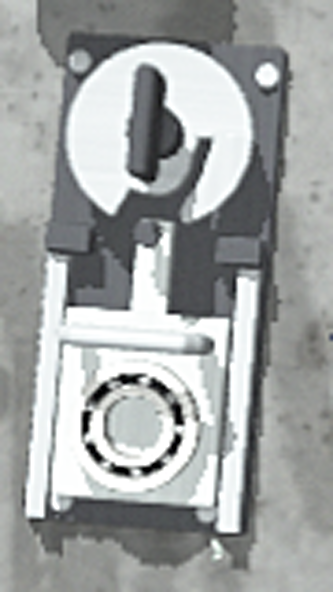

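Run:
```python
from h import *
def z(cam,x,y,h):
    if cam=="side": rc=(225+y/4.4-.4,215+x/4.4-.4)
    else: rc=(145+y/3.7-.4,160+x/3.7-.4)
    p=atz(cam,rc,h); print(cam,(x,y),h,p.round(4)); return p
print("handle");
a=z("top",63,335,.084);b=z("top",210,343,.084);print((a+b)/2)
a=z("side",472,72,.084);b=z("side",480,272,.084);print((a+b)/2)
print("grip top edge")
for p in((137,68),(163,68),(128,178),(153,182)): z("top",*p,.106)
for p in((113,78),(258,80)): z("side",*p,.106)
for p in((118,155),(258,158)): z("side",*p,.064)
print("plate corners at ~0.02"); 
for p in((70,35),(287,50),(30,518),(262,533)): z("top",*p,.012)
print("disc"); z("top",160,132,.044); z("side",190,200,.044)
print("stud"); z("top",150,233,.053); z("side",325,175,.053)
```

```text
handle
top (63, 335) 0.084 [0.5329 0.2008 0.084 ]
top (210, 343) 0.084 [0.5302 0.1224 0.084 ]
[0.53159041 0.16160611 0.084     ]
side (472, 72) 0.084 [0.5313 0.1389 0.084 ]
side (480, 272) 0.084 [0.5396 0.2439 0.084 ]
[0.53546432 0.19142681 0.084     ]
grip top edge
top (137, 68) 0.106 [0.6731 0.162  0.106 ]
top (163, 68) 0.106 [0.6734 0.1484 0.106 ]
top (128, 178) 0.106 [0.6151 0.1648 0.106 ]
top (153, 182) 0.106 [0.6133 0.1516 0.106 ]
side (113, 78) 0.106 [0.6742 0.1572 0.106 ]
side (258, 80) 0.106 [0.6177 0.1616 0.106 ]
side (118, 155) 0.064 [0.6759 0.158  0.064 ]
side (258, 158) 0.064 [0.6194 0.1628 0.064 ]
plate corners at ~0.02
top (70, 35) 0.012 [0.7087 0.219  0.012 ]
top (287, 50) 0.012 [0.7021 0.0914 0.012 ]
top (30, 518) 0.012 [0.4279 0.2326 0.012 ]
top (262, 533) 0.012 [0.4221 0.099  0.012 ]
disc
top (160, 132) 0.044 [0.648 0.159 0.044]
side (190, 200) 0.044 [0.6479 0.1656 0.044 ]
stud
top (150, 233) 0.053 [0.5903 0.1613 0.053 ]
side (325, 175) 0.053 [0.5926 0.1633 0.053 ]
```

```bash
cat >> h.py <<'E'
def plan(p,yaw,n,step=0.05,maxturn=10.0):
    """rows to bring tool to p with tool x at yaw(deg), y down"""
    s=r.sense(); R=np.array(s["tool_rot"]); q=np.array(s["position"])
    y0=np.degrees(np.arctan2(R[1,0],R[0,0])); print("now",q.round(4),"yaw",round(y0,2),"t",s["time_s"],"F",s["contact_force"].round(1),"g",round(s["grip_width"],3),"tilt",R[:,1].round(4))
    dt=(y0-yaw+180)%360-180
    k=max(n,int(np.ceil(np.linalg.norm(p-q)/step)),int(np.ceil(abs(dt)/maxturn))); print("rows",k)
    from scipy.spatial.transform import Rotation as Ro
    for i in range(k):
        d=R.T@((np.array(p)-q)/(k-i)); d=d.round(4); t=round(dt/k,2)
        print(d.tolist(),t); q=q+R@d; R=R@Ro.from_euler("y",t,degrees=True).as_matrix()
    print("end",q.round(4))
E
python3 - <<'E'
from h import *
plan(np.array([.53,.161,.25]),-2.3,15)
E
```

```text
now [0.2326 0.607  0.3039] yaw 69.04 t 0.75 F [-0.1  0.3 -0.4] g 1.001 tilt [ 1.e-04  1.e-04 -1.e+00]
rows 15
[-0.0207, 0.0036, -0.0292] 4.76
[-0.0182, 0.0036, -0.0308] 4.76
[-0.0156, 0.0036, -0.0322] 4.76
[-0.0128, 0.0036, -0.0333] 4.76
[-0.01, 0.0036, -0.0343] 4.76
[-0.0072, 0.0036, -0.035] 4.76
[-0.0042, 0.0036, -0.0355] 4.76
[-0.0013, 0.0036, -0.0357] 4.76
[0.0017, 0.0036, -0.0357] 4.76
[0.0047, 0.0036, -0.0354] 4.76
[0.0076, 0.0036, -0.0349] 4.76
[0.0105, 0.0036, -0.0342] 4.76
[0.0132, 0.0036, -0.0332] 4.76
[0.016, 0.0036, -0.0319] 4.76
[0.0186, 0.0035, -0.0306] 4.76
end [0.53  0.161 0.25 ]
```

>>> {"method": "move_arm", "body": {
  "commands": [
    {"offset": [-0.021,0.003,-0.029],"turn": 4.8},
    {"offset": [-0.018,0.003,-0.031],"turn": 4.8},
    {"offset": [-0.016,0.003,-0.032],"turn": 4.8},
    {"offset": [-0.013,0.003,-0.033],"turn": 4.8},
    {"offset": [-0.01,0.003,-0.034],"turn": 4.8}
  ],
  "gripper": -0.4
}}

```text
time_s: 1.38
position: [0.3313, 0.4569, 0.2889]
tool_rot: [[0.709, 0.0, -0.705], [0.705, 0.0, 0.709], [0.0, -1.0, 0.0]]
contact_force: [0.1, -0.9, -0.8]
grip_width: 0.699
```

>>> {"method": "move_arm", "body": {
  "commands": [
    {"offset": [-0.007,0.003,-0.035],"turn": 4.8},
    {"offset": [-0.004,0.003,-0.035],"turn": 4.8},
    {"offset": [-0.001,0.003,-0.036],"turn": 4.8},
    {"offset": [0.002,0.003,-0.036],"turn": 4.8},
    {"offset": [0.005,0.003,-0.035],"turn": 4.8}
  ]
}}

```text
time_s: 2.0
position: [0.4309, 0.3078, 0.2738]
tool_rot: [[0.935, 0.0, -0.354], [0.354, 0.0, 0.935], [0.0, -1.0, 0.0]]
contact_force: [-0.2, 0.5, 0.0]
grip_width: 0.698
```

>>> {"method": "move_arm", "body": {
  "commands": [
    {"offset": [0.008,0.003,-0.035],"turn": 4.8},
    {"offset": [0.01,0.003,-0.034],"turn": 4.8},
    {"offset": [0.013,0.003,-0.033],"turn": 4.8},
    {"offset": [0.016,0.003,-0.032],"turn": 4.8},
    {"offset": [0.019,0.003,-0.031],"turn": 4.8}
  ]
}}

```text
time_s: 2.62
position: [0.5286, 0.1581, 0.2588]
tool_rot: [[0.998, 0.0, 0.057], [-0.057, 0.0, 0.998], [0.0, -1.0, 0.0]]
contact_force: [-0.7, 0.1, -0.4]
grip_width: 0.699
```

Run:
```python
from h import *
s=r.sense(); save("wrist","w1.png")
for q in ("open_pallet_handle","open_cam_grip"):
    for d in r.find_in("wrist",q): print(q,d,atz("wrist",d["at"],.08 if "hand" in q else .088,s).round(4))
print(proj("wrist",[[.5316,.1616,.08],[.6445,.156,.088],[.6445,.156,.106],[.5905,.1615,.053]],s))
plan(np.array([.5316,.1616,.134]),-2.5,5)
```

```text
open_pallet_handle {'at': [183.8, 253.7], 'confidence': 0.77} [0.506 0.177 0.08 ]
open_cam_grip {'at': [183.9, 424.7], 'confidence': 0.81} [0.6328 0.1716 0.088 ]
[[201.6052928  288.60876475]
 [203.44738753 438.75632385]
 [210.05628872 449.84402773]
 [189.8770218  358.04942666]]
now [0.5287 0.1571 0.2587] yaw -3.31 t 2.775 F [0.2 0.7 0. ] g 0.696 tilt [ 2.e-04 -1.e-03 -1.e+00]
rows 5
[0.0005, 0.0249, 0.001] -0.16
[0.0005, 0.025, 0.001] -0.16
[0.0005, 0.0249, 0.0009] -0.16
[0.0005, 0.025, 0.001] -0.16
[0.0006, 0.0249, 0.0009] -0.16
end [0.5316 0.1616 0.134 ]
```

View pics/w1.png

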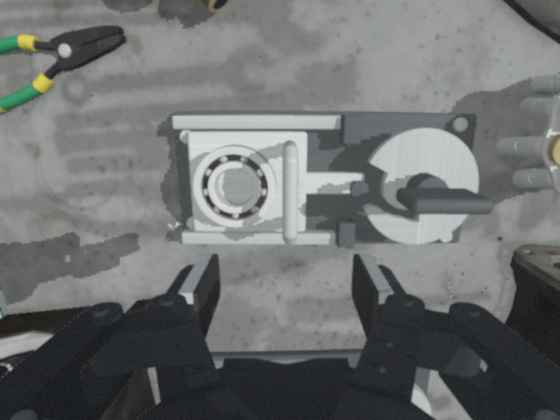

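Run:
```python
from h import *
s=r.sense()
for p in ((143,291),(240,290)): print(atz("wrist",p,.084,s).round(4))
print("grip", [atz("wrist",p,.106,s).round(4) for p in((191,417),(191,490),(213,490),(211,416))])
print("stud",atz("wrist",(188,358),.053,s).round(4))
```

```text
[0.5359 0.2049 0.084 ]
[0.5312 0.1306 0.084 ]
grip [array([0.6203, 0.1698, 0.106 ]), array([0.6726, 0.167 , 0.106 ]), array([0.6744, 0.1509, 0.106 ]), array([0.6203, 0.1555, 0.106 ])]
stud [0.5906 0.1619 0.053 ]
```

>>> {"method": "move_arm", "body": {
  "commands": [
    {"offset": [0.001,0.025,0.001],"turn": 0},
    {"offset": [0.001,0.025,0.001],"turn": 0},
    {"offset": [0.001,0.025,0.001],"turn": 0},
    {"offset": [0,0.025,0.001],"turn": 0},
    {"offset": [0,0.025,0.001],"turn": 0}
  ]
}}

```text
time_s: 3.4
position: [0.5306, 0.1659, 0.1331]
tool_rot: [[0.999, -0.0, 0.051], [-0.051, 0.001, 0.999], [-0.0, -1.0, 0.001]]
contact_force: [0.4, -0.1, -0.1]
grip_width: 0.701
```

>>> {"method": "move_arm", "body": {
  "commands": [
    {"offset": [0,0,0],"turn": 0},
    {"offset": [0,0,0],"turn": 0},
    {"offset": [0,0,0],"turn": 0},
    {"offset": [0,0,0],"turn": 0},
    {"offset": [0,0,0],"turn": 0}
  ],
  "gripper": 1,
  "newtons": 30
}}

```text
time_s: 4.03
position: [0.5318, 0.1653, 0.1351]
tool_rot: [[0.999, 0.002, 0.052], [-0.052, 0.001, 0.999], [0.002, -1.0, 0.001]]
contact_force: [-0.5, 0.9, 6.3]
grip_width: 0.126
```

Run:
```python
from h import *
save("top","t2.png");save("side","s2.png")
s=r.sense();print(s["position"],s["grip_width"],s["contact_force"])
a=cv2.imread("pics/side0.png"); a=cv2.imread("pics/s2.png")[215:320,200:400]; cv2.imwrite("pics/s2z.png",cv2.resize(a,None,fx=4,fy=4))
```

```text
[0.53184035 0.16528899 0.13510883] 0.124689734152673 [-0.70098586  0.2546697   6.42484444]
```

View pics/s2z.png

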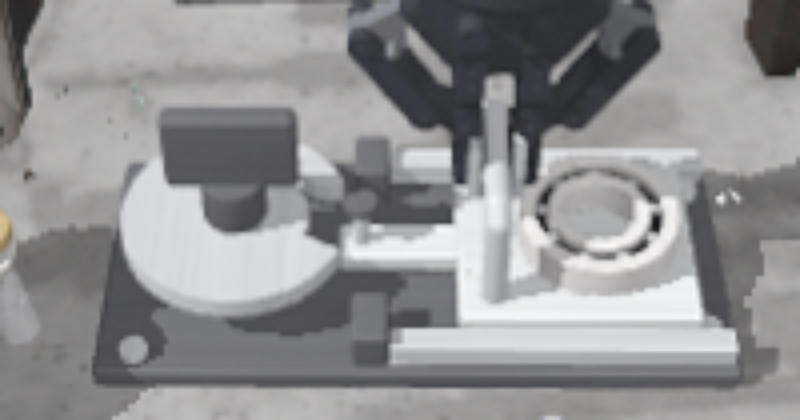

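>>> {"method": "move_arm", "body": {
  "commands": [
    {"offset": [0.003,0,0],"turn": 0},
    {"offset": [0.003,0,0],"turn": 0},
    {"offset": [0.003,0,0],"turn": 0},
    {"offset": [0.003,0,0],"turn": 0},
    {"offset": [0,0,0],"turn": 0}
  ]
}}

```text
time_s: 4.75
position: [0.5436, 0.1645, 0.1351]
tool_rot: [[0.999, 0.001, 0.052], [-0.052, 0.001, 0.999], [0.001, -1.0, 0.001]]
contact_force: [-1.2, 0.1, 6.3]
grip_width: 0.128
```

>>> {"method": "move_arm", "body": {
  "commands": [
    {"offset": [0.001,0,0],"turn": 0},
    {"offset": [0.001,0,0],"turn": 0},
    {"offset": [0.001,0,0],"turn": 0},
    {"offset": [0,0,0],"turn": 0},
    {"offset": [0,0,0],"turn": 0}
  ]
}}

```text
time_s: 5.38
position: [0.5463, 0.1644, 0.1351]
tool_rot: [[0.999, 0.001, 0.052], [-0.052, 0.001, 0.999], [0.001, -1.0, 0.001]]
contact_force: [-2.8, -0.3, 8.9]
grip_width: 0.129
```

>>> {"method": "move_arm", "body": {
  "commands": [
    {"offset": [0.001,0,0],"turn": 0},
    {"offset": [0.001,0,0],"turn": 0},
    {"offset": [0.001,0,0],"turn": 0},
    {"offset": [0,0,0],"turn": 0},
    {"offset": [0,0,0],"turn": 0}
  ]
}}

```text
time_s: 6.0
position: [0.5493, 0.1642, 0.1351]
tool_rot: [[0.999, 0.001, 0.052], [-0.052, 0.001, 0.999], [0.001, -1.0, 0.001]]
contact_force: [-1.6, 0.6, 8.0]
grip_width: 0.128
```

>>> {"method": "move_arm", "body": {
  "commands": [
    {"offset": [0.001,0,0],"turn": 0},
    {"offset": [0.001,0,0],"turn": 0},
    {"offset": [0,0,0],"turn": 0},
    {"offset": [0,0,0],"turn": 0},
    {"offset": [0,0,0],"turn": 0}
  ]
}}

```text
time_s: 6.62
position: [0.5512, 0.1641, 0.1351]
tool_rot: [[0.999, 0.001, 0.052], [-0.052, 0.001, 0.999], [0.001, -1.0, 0.001]]
contact_force: [-2.4, -0.9, 8.9]
grip_width: 0.125
```

Run:
```python
from h import *
save("side","s3.png")
a=cv2.imread("pics/s3.png")[215:320,200:400]; cv2.imwrite("pics/s3z.png",cv2.resize(a,None,fx=4,fy=4))
```

```text
(no output)
```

View pics/s3z.png

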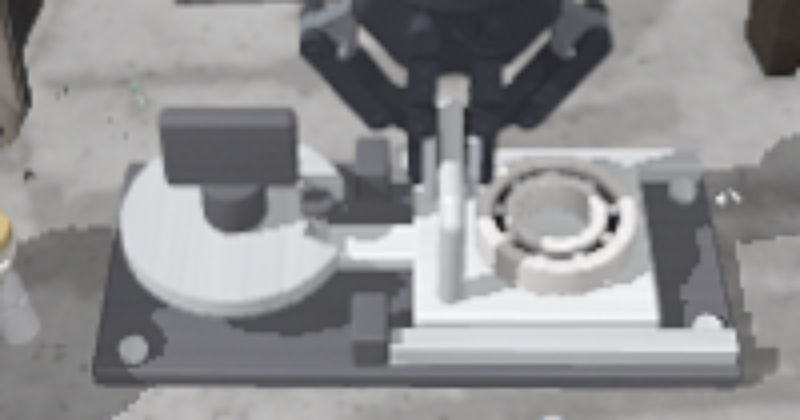

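>>> {"method": "move_arm", "body": {
  "commands": [
    {"offset": [0.001,0,0],"turn": 0},
    {"offset": [0.001,0,0],"turn": 0},
    {"offset": [0,0,0],"turn": 0},
    {"offset": [0,0,0],"turn": 0},
    {"offset": [0,0,0],"turn": 0}
  ]
}}

```text
time_s: 7.3
position: [0.5522, 0.1641, 0.1351]
tool_rot: [[0.999, -0.002, 0.052], [-0.052, 0.001, 0.999], [-0.002, -1.0, 0.001]]
contact_force: [-6.1, 0.5, 11.8]
grip_width: 0.127
```

>>> {"method": "move_arm", "body": {
  "commands": [
    {"offset": [0,0,0],"turn": 0},
    {"offset": [0,0,0],"turn": 0},
    {"offset": [0,-0.025,0],"turn": 0},
    {"offset": [0,-0.04,0],"turn": 0},
    {"offset": [0,-0.04,0],"turn": 0}
  ],
  "gripper": -0.4
}}

```text
time_s: 7.92
position: [0.5528, 0.1636, 0.2396]
tool_rot: [[0.999, -0.001, 0.052], [-0.052, -0.001, 0.999], [-0.001, -1.0, -0.001]]
contact_force: [0.9, -0.7, -0.2]
grip_width: 0.694
```

Run:
```python
from h import *
s=r.sense(); save("wrist","w3.png"); save("top","t3.png")
a=cv2.imread("pics/t3.png")[145:305,160:250]; cv2.imwrite("pics/t3z.png",cv2.resize(a,None,fx=3.7,fy=3.7,interpolation=cv2.INTER_CUBIC))
plan(np.array([.647,.157,.22]),84,9)
```

```text
now [0.5553 0.1642 0.2431] yaw -2.98 t 8.025 F [ 1.  -0.4  0.1] g 0.697 tilt [ 0.0075  0.003  -1.    ]
rows 9
[0.0102, 0.0026, -0.0003] -9.66
[0.01, 0.0026, -0.002] -9.66
[0.0095, 0.0027, -0.0036] -9.66
[0.0088, 0.0026, -0.0052] -9.66
[0.0078, 0.0027, -0.0066] -9.66
[0.0066, 0.0026, -0.0078] -9.66
[0.0052, 0.0027, -0.0088] -9.66
[0.0036, 0.0026, -0.0095] -9.66
[0.002, 0.0027, -0.01] -9.66
end [0.647 0.157 0.22 ]
```

View pics/w3.png

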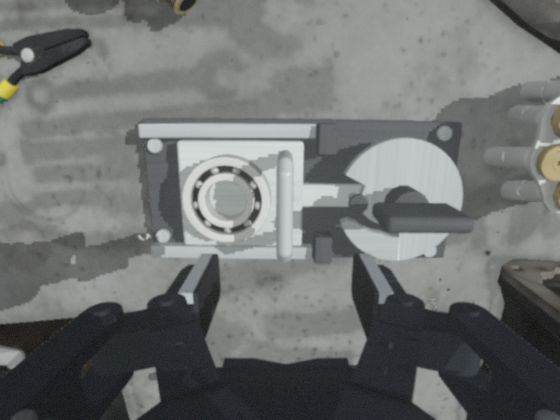

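View pics/t3z.png

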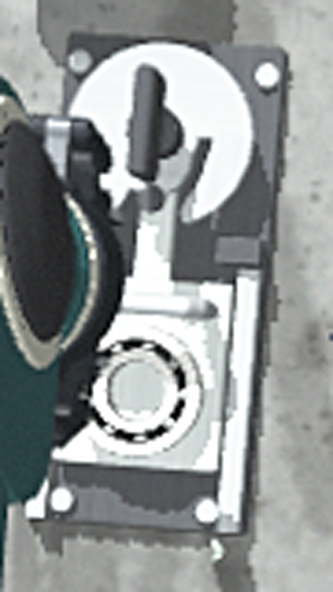

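>>> {"method": "move_arm", "body": {
  "commands": [
    {"offset": [0.0102,0.003,0],"turn": -9.9},
    {"offset": [0.01,0.003,-0.002],"turn": -9.9},
    {"offset": [0.0095,0.003,-0.004],"turn": -9.9},
    {"offset": [0.0088,0.003,-0.005],"turn": -9.9},
    {"offset": [0.0078,0.002,-0.007],"turn": -9.9}
  ]
}}

```text
time_s: 8.65
position: [0.6041, 0.1598, 0.2237]
tool_rot: [[0.684, -0.002, -0.73], [0.73, -0.0, 0.684], [-0.001, -1.0, 0.001]]
contact_force: [0.7, 0.9, 0.2]
grip_width: 0.698
```

>>> {"method": "move_arm", "body": {
  "commands": [
    {"offset": [0.0065,0.003,-0.008],"turn": -9.9},
    {"offset": [0.005,0.002,-0.009],"turn": -9.9},
    {"offset": [0.0035,0.002,-0.0095],"turn": -9.9},
    {"offset": [0.002,0.002,-0.01],"turn": -9.9},
    {"offset": [0,0,0],"turn": 0}
  ]
}}

```text
time_s: 9.28
position: [0.6451, 0.1567, 0.2146]
tool_rot: [[0.07, -0.001, -0.998], [0.998, -0.0, 0.07], [-0.0, -1.0, 0.001]]
contact_force: [-0.8, -0.0, -0.3]
grip_width: 0.699
```

Run:
```python
from h import *
s=r.sense(); save("wrist","w4.png")
for d in r.find_in("wrist","open_cam_grip"): print(d,atz("wrist",d["at"],.1,s).round(4))
print(proj("wrist",[[.646+a,.157+b-.05*a,.106] for a in(-.03,.03) for b in (-.006,.006)],s))
plan(np.array([.646,.157,.142]),86.5,5)
print(r.sense()["joint_positions"])
```

```text
{'at': [218.3, 290.4], 'confidence': 0.95} [0.6347 0.1601 0.1   ]
[[189.81718374 274.37938787]
 [188.32897545 296.37738739]
 [288.57219398 277.25907183]
 [287.32955309 297.39230804]]
now [0.6445 0.1571 0.2151] yaw 85.95 t 9.375 F [-0.6  0.1 -0.1] g 0.702 tilt [-1.4e-03 -2.0e-04 -1.0e+00]
rows 5
[0.0, 0.0146, -0.0003] -0.11
[0.0, 0.0146, -0.0003] -0.11
[0.0, 0.0146, -0.0003] -0.11
[0.0, 0.0147, -0.0004] -0.11
[0.0, 0.0146, -0.0003] -0.11
end [0.646 0.157 0.142]
[-0.31289048  0.58132719  0.03293984  1.63862081 -0.02289155  0.92343676
  1.22857832]
```

View pics/w4.png

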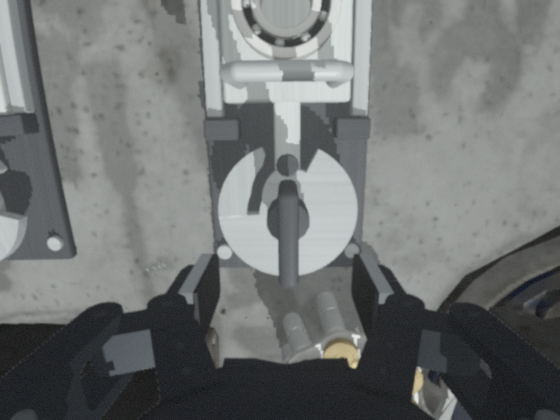

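>>> {"method": "move_arm", "body": {
  "commands": [
    {"offset": [0.001,0.015,0],"turn": 0},
    {"offset": [0,0.015,-0.001],"turn": 0},
    {"offset": [0,0.015,0],"turn": 0},
    {"offset": [0,0.015,0],"turn": 0},
    {"offset": [0,0.013,0],"turn": 0}
  ]
}}

```text
time_s: 10.0
position: [0.6458, 0.1582, 0.1415]
tool_rot: [[0.067, -0.001, -0.998], [0.998, -0.0, 0.067], [-0.0, -1.0, 0.001]]
contact_force: [0.5, -0.5, -1.0]
grip_width: 0.703
```

>>> {"method": "move_arm", "body": {
  "commands": [
    {"offset": [0,0,0],"turn": 0},
    {"offset": [0,0,0],"turn": 0},
    {"offset": [0,0,0],"turn": 0},
    {"offset": [0,0,0],"turn": 0},
    {"offset": [0,0,0],"turn": 0}
  ],
  "gripper": 1,
  "newtons": 60
}}

```text
time_s: 10.62
position: [0.6465, 0.158, 0.1437]
tool_rot: [[0.067, 0.001, -0.998], [0.998, 0.0, 0.067], [0.0, -1.0, -0.001]]
contact_force: [-0.5, -0.8, 4.5]
grip_width: 0.134
```

Run:
```python
from h import *
s=r.sense();print(s["position"],s["tool_rot"],s["grip_width"],s["contact_force"],s["ft_torque"]); save("side","s5.png")
a=cv2.imread("pics/s5.png")[175:320,200:400]; cv2.imwrite("pics/s5z.png",cv2.resize(a,None,fx=4,fy=4))
```

```text
[0.64654488 0.15804786 0.14373603] [[ 6.74993001e-02  1.34550992e-03 -9.97718414e-01]
 [ 9.97719311e-01  5.40417263e-05  6.74994337e-02]
 [ 1.44739583e-04 -9.99999093e-01 -1.33879345e-03]] 0.1340024766794349 [-0.4766483  -0.82592305  4.48791566] [-0.25814653  0.10084261  0.09647821]
```

View pics/s5z.png

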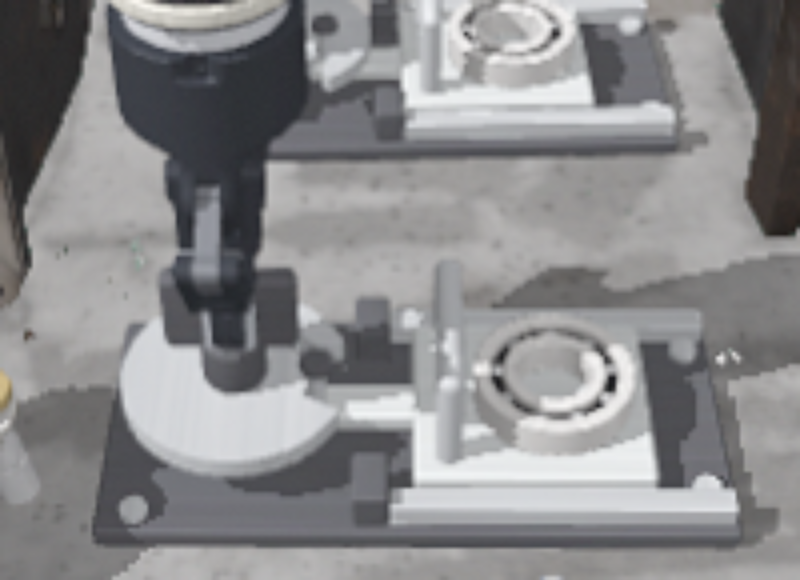

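>>> {"method": "move_arm", "body": {
  "commands": [
    {"offset": [0,0,0],"turn": 4},
    {"offset": [0,0,0],"turn": 5},
    {"offset": [0,0,0],"turn": 5},
    {"offset": [0,0,0],"turn": 5},
    {"offset": [0,0,0],"turn": 0}
  ]
}}

```text
time_s: 11.3
position: [0.6466, 0.1583, 0.1437]
tool_rot: [[0.389, 0.001, -0.921], [0.921, 0.0, 0.389], [0.001, -1.0, -0.001]]
contact_force: [-0.0, -0.3, 5.9]
grip_width: 0.134
```

>>> {"method": "move_arm", "body": {
  "commands": [
    {"offset": [0,0,0],"turn": 4},
    {"offset": [0,0,0],"turn": 4},
    {"offset": [0,0,0],"turn": 4},
    {"offset": [0,0,0],"turn": 4},
    {"offset": [0,0,0],"turn": 0}
  ]
}}

```text
time_s: 11.92
position: [0.6467, 0.1585, 0.1437]
tool_rot: [[0.627, 0.002, -0.779], [0.779, 0.0, 0.627], [0.001, -1.0, -0.001]]
contact_force: [-0.3, -0.7, 5.9]
grip_width: 0.135
```

Run:
```python
from h import *
s=r.sense();print(s["ft_torque"])
plan(np.array([.6465,.158,.1437]),49,1)
save("side","s6.png")
a=cv2.imread("pics/s6.png")[175:320,200:400]; cv2.imwrite("pics/s6z.png",cv2.resize(a,None,fx=4,fy=4))
```

```text
[-0.16724273  0.0327851  -0.11952923]
now [0.6467 0.1585 0.1437] yaw 51.16 t 11.925 F [-0.3 -0.7  5.9] g 0.135 tilt [ 1.8e-03  4.0e-04 -1.0e+00]
rows 1
[-0.0005, 0.0, -0.0002] 2.16
end [0.6465 0.158  0.1437]
```

View pics/s6z.png

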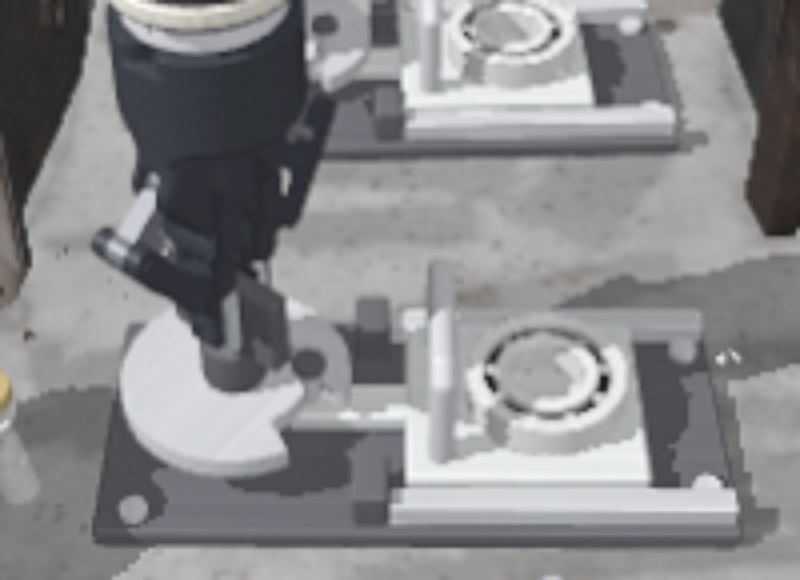

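>>> {"method": "move_arm", "body": {
  "commands": [
    {"offset": [0,0,0],"turn": 4},
    {"offset": [0,0,0],"turn": 4},
    {"offset": [0,0,0],"turn": 4},
    {"offset": [0,0,0],"turn": 4},
    {"offset": [0,0,0],"turn": 4}
  ]
}}

```text
time_s: 12.6
position: [0.6468, 0.1586, 0.1437]
tool_rot: [[0.856, 0.002, -0.517], [0.517, 0.001, 0.856], [0.002, -1.0, -0.001]]
contact_force: [0.8, 0.3, 4.6]
grip_width: 0.128
```

>>> {"method": "move_arm", "body": {
  "commands": [
    {"offset": [0,0,0],"turn": 4},
    {"offset": [0,0,0],"turn": 4},
    {"offset": [0,0,0],"turn": 4},
    {"offset": [0,0,0],"turn": 3},
    {"offset": [0,0,0],"turn": 0}
  ]
}}

```text
time_s: 13.22
position: [0.647, 0.1587, 0.1437]
tool_rot: [[0.96, 0.003, -0.279], [0.279, 0.001, 0.96], [0.003, -1.0, -0.0]]
contact_force: [1.5, 0.9, 5.1]
grip_width: 0.131
```

Run:
```python
from h import *
s=r.sense();print(s["ft_torque"])
plan(np.array([.6465,.158,.1437]),7,1)
```

```text
[-0.06936937 -0.2547508  -0.1179362 ]
now [0.647  0.1587 0.1437] yaw 16.21 t 13.225 F [1.5 0.9 5.1] g 0.131 tilt [ 2.6e-03  7.0e-04 -1.0e+00]
rows 1
[-0.0007, 0.0, -0.0006] 9.21
end [0.6465 0.158  0.1437]
```

>>> {"method": "move_arm", "body": {
  "commands": [
    {"offset": [0,0,0],"turn": 2},
    {"offset": [0,0,0],"turn": 2},
    {"offset": [0,0,0],"turn": 2},
    {"offset": [0,0,0],"turn": 1},
    {"offset": [0,0,0],"turn": 0}
  ]
}}

```text
time_s: 13.85
position: [0.6471, 0.1588, 0.1437]
tool_rot: [[0.987, 0.003, -0.16], [0.16, 0.001, 0.987], [0.003, -1.0, 0.0]]
contact_force: [2.1, 0.8, 5.5]
grip_width: 0.131
```

Run:
```python
from h import *
s=r.sense();print(s["ft_torque"])
plan(np.array([.6465,.158,.1437]),7,1)
```

```text
[ 0.00681738 -0.37527489  0.12438497]
now [0.6471 0.1588 0.1437] yaw 9.2 t 13.85 F [2.1 0.8 5.5] g 0.131 tilt [ 2.8e-03  9.0e-04 -1.0e+00]
rows 1
[-0.0007, 0.0, -0.0007] 2.2
end [0.6465 0.158  0.1437]
```

>>> {"method": "move_arm", "body": {
  "commands": [
    {"offset": [0,0,0],"turn": 1},
    {"offset": [0,0,0],"turn": 1},
    {"offset": [0,0,0],"turn": 1},
    {"offset": [0,0,0],"turn": 0},
    {"offset": [0,0,0],"turn": 0}
  ]
}}

```text
time_s: 14.48
position: [0.6471, 0.1588, 0.1437]
tool_rot: [[0.994, 0.003, -0.108], [0.108, 0.001, 0.994], [0.003, -1.0, 0.001]]
contact_force: [3.0, 0.9, 5.4]
grip_width: 0.133
```

Run:
```python
from h import *
s=r.sense();print(s["ft_torque"])
plan(np.array([.6465,.158,.1437]),7,1)
```

```text
[ 0.02929044 -0.37387064  0.03828239]
now [0.6471 0.1588 0.1437] yaw 6.21 t 14.475 F [3.  0.9 5.4] g 0.133 tilt [ 0.0028  0.001  -1.    ]
rows 1
[-0.0007, 0.0, -0.0007] -0.79
end [0.6465 0.158  0.1437]
```

Still no stop felt; continue carefully.

>>> {"method": "move_arm", "body": {
  "commands": [
    {"offset": [0,0,0],"turn": 1},
    {"offset": [0,0,0],"turn": 1},
    {"offset": [0,0,0],"turn": 1},
    {"offset": [0,0,0],"turn": 0},
    {"offset": [0,0,0],"turn": 0}
  ]
}}

```text
time_s: 15.1
position: [0.6471, 0.1589, 0.1438]
tool_rot: [[0.998, 0.003, -0.062], [0.062, -0.001, 0.998], [0.003, -1.0, -0.001]]
contact_force: [2.2, -1.4, 5.3]
grip_width: 0.132
```

Run:
```python
from h import *
s=r.sense();print(s["ft_torque"],s["joint_torque"])
plan(np.array([.6465,.158,.1437]),7,1)
save("side","s7.png"); save("top","t7.png")
a=cv2.imread("pics/s7.png")[155:320,200:400]; cv2.imwrite("pics/s7z.png",cv2.resize(a,None,fx=3.6,fy=3.6))
```

```text
[-0.15507304 -0.38568122  1.72463965] [  1.05161794 -54.230479     7.1194008  -16.39126539  -1.26352318
   0.60455823  -1.67746168]
now [0.6471 0.1589 0.1438] yaw 3.54 t 15.1 F [ 2.2 -1.4  5.3] g 0.132 tilt [ 3.e-03 -6.e-04 -1.e+00]
rows 1
[-0.0006, 0.0001, -0.0008] -3.46
end [0.6465 0.158  0.1437]
```

View pics/s7z.png

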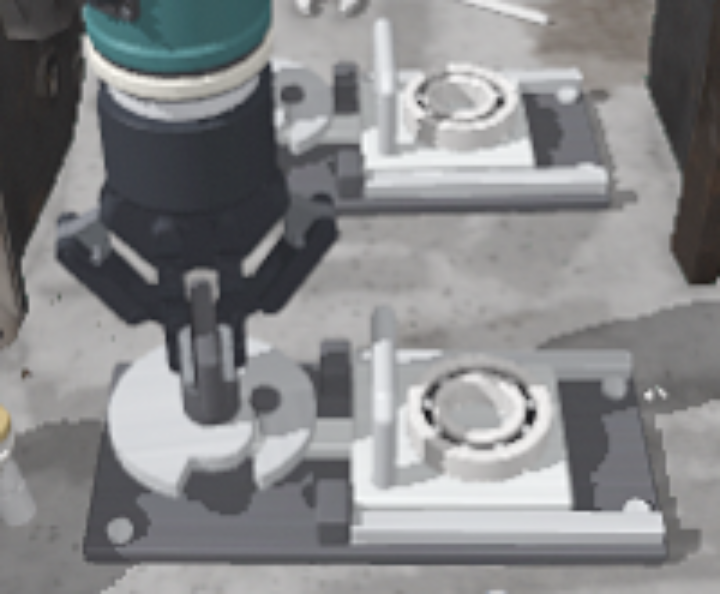

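>>> {"method": "move_arm", "body": {
  "commands": [
    {"offset": [0,0,0],"turn": 0},
    {"offset": [0,0,0],"turn": 0},
    {"offset": [0,0,0],"turn": 0},
    {"offset": [0,-0.02,0],"turn": 0},
    {"offset": [0,-0.04,0],"turn": 0}
  ],
  "gripper": -0.4
}}

```text
time_s: 15.82
position: [0.6452, 0.158, 0.203]
tool_rot: [[0.999, -0.003, -0.054], [0.054, -0.001, 0.999], [-0.003, -1.0, -0.001]]
contact_force: [-0.2, -0.4, 0.9]
grip_width: 0.7
```

>>> {"method": "move_arm", "body": {
  "commands": [
    {"offset": [0,-0.04,0],"turn": 0},
    {"offset": [0,-0.04,0.02],"turn": 0},
    {"offset": [0,-0.02,0.04],"turn": 0},
    {"offset": [0,0,0.04],"turn": 0},
    {"offset": [0,0,0],"turn": 0}
  ]
}}

```text
time_s: 16.45
position: [0.6394, 0.2631, 0.3043]
tool_rot: [[0.998, 0.001, -0.061], [0.061, 0.003, 0.998], [0.001, -1.0, 0.003]]
contact_force: [-0.2, -0.8, 0.4]
grip_width: 0.699
```

Run:
```python
from h import *
s=r.sense();print(s["position"],s["contact_force"],s["time_s"])
save("side","s8.png"); save("top","t8.png")
a=cv2.imread("pics/s8.png")[165:320,200:400]; cv2.imwrite("pics/s8z.png",cv2.resize(a,None,fx=3.8,fy=3.8))
a=cv2.imread("pics/t8.png")[140:310,150:370]; cv2.imwrite("pics/t8z.png",cv2.resize(a,None,fx=3.4,fy=3.4))
```

```text
[0.6394019  0.26312933 0.30427265] [-0.23467167 -0.82838708  0.35436572] 16.45
```

View pics/s8z.png

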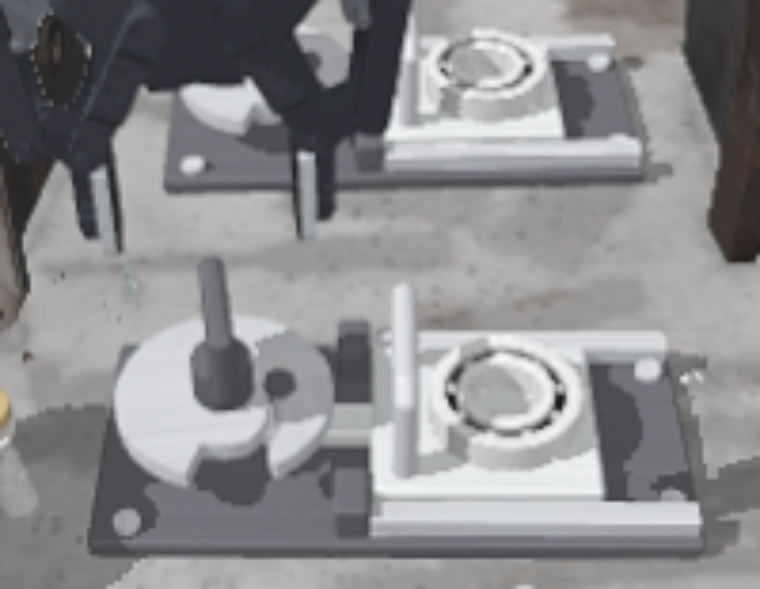

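View pics/t8z.png

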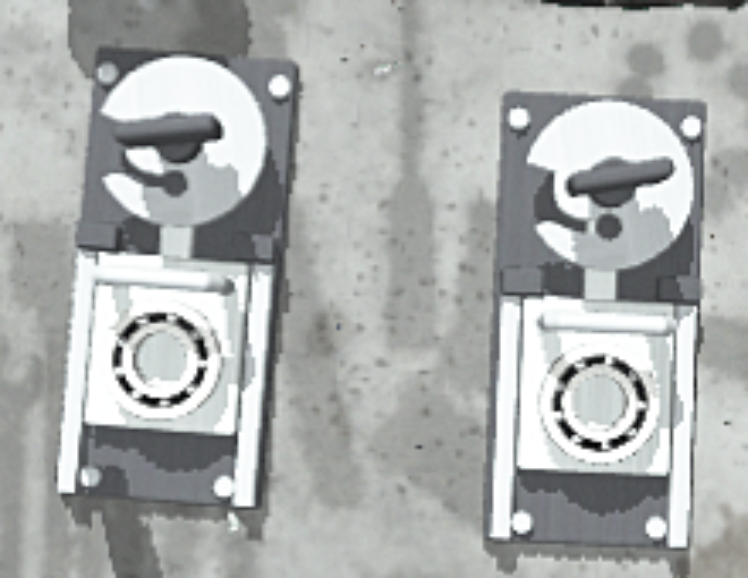

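Run:
```python
from h import *
print(r.hand_in())
```

```text
the job is handed in; nothing more can be done
None
```

I slid the open pallet up by its handle until its stud met the cam's hub, then turned the cam clockwise by its grip bar to its end stop. I then let go, moved clear and handed in at about 16.5 s. No verdict was reported.

- **Pallet push:** the handle moved about 20 mm. At the end the arm advanced only 1 mm of a commanded 2 mm and the force rose to about 6 N. The side and top pictures showed the stud in the slot mouth.
- **Cam turn:** the gripper turned through about 82.5°. Over the last 3° the wrist torque rose from about 0 to 1.7 N m, which I took as the end stop.
- **Final pictures:** the bar stands across, the stud is held in the slot, and the pallet looks tight against the stops. The other dock still looks locked, and I never touched it.
- **Checks that disagreed:**
  - By eye, the bar angles relative to their docks differ by a few degrees (about 8° against 14°). I did not measure this more closely and relied on the torque rise instead.
  - The side camera put the handle's middle about 30 mm off in y from the top camera. I went with the top and wrist views, and the grasp on the handle held.

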